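# Restock the carton feed lane under its hood

## Task

Someone left a steel coupling standing in the loading bay of the carton feed lane: first put it in the grey tray. Then load all the small cartons (60 x 80 x 70 mm) upright into the lane and slide them along it, under the hood, until they stand in one tight row, with no gaps, fully home against the end stop, and leave the lane's follower pushed up against the last carton. Leave everything else on the bench where it is.

Things in the scene. Friction and masses are not known exactly. Their poses are not given: they have to be found in the camera images.
- lane: Fixed straight sheet-steel feed lane for cartons. Origin under its centre, on the bench; y runs along the lane towards the end stop, x across, z up. Floor 8 mm thick: cartons stand at z = 8 mm. Inner width 67 mm; side walls reach z = 30 mm. Low lip (z = 23 mm) across its open back end at y = -215 mm.
- lane_stop (a point): Point on the lane's floor in the middle of the end stop's inner face (lane y = +210 mm; the stop is 85 mm high). Axes as the lane's.
- hood_mouth (a point): Point on the lane's floor below the hood's front edge (lane y = -40 mm). The hood covers the lane from here to the end stop: two strips, underside 85 mm and top 90 mm above the bench, with a 38 mm slot between them along the middle for the follower's post. Three cartons fit wholly under it. Axes as the lane's.
- lane_bay (a point): Middle of the loading bay, on the lane's floor (lane y = -105 mm). The bay has no hood from lane y = -40 back to -215 mm; there the walls flare outward between 29 and 40 mm above the bench, reaching lane x = +-47 mm. With the follower drawn back, 130 mm are free between its face and the hood. Axes as the lane's.
- follower (a joint): Travel of the follower, a sliding pusher plate in the lane (plate 58 mm wide, its pushing face up to 66 mm above the bench): 0 = drawn fully back (pushing face at lane y = -170 mm), growing towards the end stop, at most 0.25 m (face at lane y = +80 mm). It moves with light friction and stays where it is left.
- follower_grip (a point): Centre of the follower's black grip block, 30 x 30 x 38 mm (x, y, z), which stands on a 14 mm post through the hood's slot; 119 mm above the bench, 25 mm behind the pushing face. Axes as the lane's.
- follower_face (a point): Point in the middle of the follower's pushing face, 38 mm above the bench. Axes as the lane's.
- coupling: Loose steel pipe coupling, a round part 110 mm tall, standing on its wider end in the loading bay behind the follower. Foot diameter 38 mm (up to 30 mm high), above that a 30 mm pipe neck. Origin at the centre of the foot's underside, z along its axis.
- tray: Fixed open grey plastic tray standing on the bench, 120 x 170 x 45 mm outside (x, y, z), walls and floor 4 to 5 mm. Origin under its centre.
- carton1: Loose closed cardboard carton of fittings, 60 x 80 x 70 mm (its own x, y, z), about 0.3 kg, origin at the centre of its underside. Between two and four are present. It fits the lane only with its 80 mm side along the lane.
- carton2: Loose closed cardboard carton of fittings, 60 x 80 x 70 mm (its own x, y, z), about 0.3 kg, origin at the centre of its underside. Between two and four are present. It fits the lane only with its 80 mm side along the lane.
- carton3: Loose closed cardboard carton of fittings, 60 x 80 x 70 mm (its own x, y, z), about 0.3 kg, origin at the centre of its underside. Between two and four are present. It fits the lane only with its 80 mm side along the lane.
- carton4: Loose closed cardboard carton of fittings, 60 x 80 x 70 mm (its own x, y, z), about 0.3 kg, origin at the centre of its underside. Between two and four are present. It fits the lane only with its 80 mm side along the lane.
- flat_box: Flat cardboard box 110 x 160 x 35 mm; not part of the job, leave it. Origin under its centre.
- tape_roll: Roll of tape, 100 mm across, 45 mm tall; leave it. Origin under its centre.
- ball_valve: Brass ball valve 100 mm long with a flat lever; leave it. Origin under its centre.
- tee: Steel tee fitting 90 mm; leave it. Origin under its centre.
- flange: Dark steel flange, 100 mm across; leave it. Origin under its centre.
- wrench: Wrench 200 mm; leave it. Origin under its centre.
- pad: Paper pad 100 x 150 mm; leave it. Origin under its centre.
Not all that is in view belongs to the job. Leave any blue look-alike of the carton1 alone. Leave any black or green look-alike of the carton3 alone.

How it is judged:
By the outcome, as a careful person would: the job done as asked, in the order asked, and still so for the second after the job is handed in, with the robot touching nothing.
Of carton1, carton2, carton3, carton4 only 2 to 4 are there at a start; the rules pass over those that are not, and their reading is None.
At some moment in a run one of carton1, carton2, carton3, carton4 may be knocked a few centimetres aside while the robot is not near it.
It also fails if it takes over 210 s, if anything falls off the work surface, if the arm or the gripper's body presses on something with over 40 N, if the wrist force passes 120 N, or if a joint passes its speed limit or range.

## Robot

A 6-joint arm with a two-finger parallel gripper is mounted at the origin on the work surface. World frame = base frame: x ahead of the robot, y to its left, z up, the work surface at z = 0. Lengths are in mm, angles in degrees, forces in N, time in s.
With the tool pointing down it reaches from about 350 to 975 mm from the base axis. Payload 7.1 kg.
Tool frame: the origin (TCP) lies between the finger pads; the fingertips stand 11 mm ahead of it and the grasp point (between the pads) lies 8 mm behind it; z points along the fingers, y is the line along which they close (so a half turn about z gives the same grasp; the last joint's range is limited). The gripper opens to 88 mm and grips with 3 to 60 N. Pads are 20 mm wide; open, the fingers measure 115 mm over their backs; the gripper's body (75 mm by 178 mm) begins 61 mm behind the grasp point.
Start: joints at [64.63, 24.242, 93.386, -0, 62.372, -1.089], TCP at [256.985, 569.705, 233.675] pointing down, gripper open.
Joint ranges: [-172.04, 172.04], [-51.8, 120.97], [4.93, 147.93], [-75.15, 255.16], [6.16, 154.13], [-145.62, 145.62]. Speed limits (degrees/s): [136.94, 136.94, 172.46, 180, 180, 180].

## Interface

Orientations are given as [roll, pitch, yaw] about the fixed x, y, z axes, in that order (R = Rz(yaw) Ry(pitch) Rx(roll)).
In Python, from rig import readout, vision, workorder gives the robot as it stands. The module is installed in compiled form; this text tells all that it offers.
- The arm moves only by the shell command python3 -m jog 'ROWS' [OPENING]. ROWS is JSON, a list of rows, each an object with "translation": the shift along the tool's x, y, z in mm, a list of three; "yaw": the turn about the tool's z in rad. A call has 1 to 12 rows; each row shifts and turns the commanded pose from where the row before left it, along the tool's axes as they then stand; what a row does not reach is not made up. A row lasts 1/8 s, in which the tool goes at most 62.5 mm and 10.7 degrees, less where a joint would pass 70% of its speed; a pose out of reach is approached as far as the arm can. A call with a gripper value outside its range is refused whole. OPENING is the closure, from -1 (fully open) to 1 (shut), set as the call begins (- or left out, the last holds). The fingers move at their own pace and stop on an object; the grip force is fixed at half the most. Time passes only in rows, so rows that do not move let the fingers close. It gives the time, the measured TCP pose, the force, the opening and the grip force at its end, in the units of the state.
- readout.get_obs(): the state, without advancing time (a new reading comes with each control period).
- vision.capture(name): name is "side" or "top"; returns the picture (384x512x3 uint8, blue, green, red); there is no depth.
- vision.camera_info(name): a dict with "camera_matrix" (3x3 intrinsics, pixels), "dist_coeffs" ([k1, k2, p1, p2, k3] as OpenCV has them; the pictures are not rectified), "origin" and "rotation" of the camera in the world. Camera axes: x right, y down, z forward; pixel columns grow to the right and rows downward; lengths in mm; the calibration is good to about 2 mm. A picture is of the moment at which its call begins. camera_info takes no time and is no camera call.
- workorder.close_job(): hands the job in; it is judged then, once.
The state is a dict: "t": time; "joints": joint angles; "qvel": joint speeds; "joint_torque": joint torques, N m; "tcp_pos": TCP position; "eef_rot": TCP orientation; "force": force on the tool from outside, world axes, zero at the start; "torque": the same for the moment, N m; "width": opening from 0.0 (shut) to 1.0 (fully open); "gripper_force": force on a finger pad.
Only numpy, scipy, OpenCV 4.12 (cv2) and the standard library are available. Lean on these libraries where they do the work, as an engineer would, in place of code of your own. Each camera call takes 0.05 s, during which the arm holds its last target. There are 200 camera calls.

## Working session

There is one attempt and no reset: what is moved stays moved. The work goes in short steps, Python scripts to look and compute and a shell command to move; the robot and the scene stay as the last step left them, time stands still between calls to the robot, and variables do not carry over. Pictures are saved under pics/ and viewed, at most 14 in all, crops included, and the job is handed in when it is done.

```bash
mkdir -p pics; python3 - <<'E'
from rig import readout, vision
import cv2
for n in("side","top"):
    cv2.imwrite(f"pics/{n}0.png",cv2.resize(vision.capture(n),(800,600),interpolation=cv2.INTER_CUBIC))
    i=vision.camera_info(n);print(n,i)
o=readout.get_obs();print(o)
E
```

```text
side {'camera_matrix': array([[484.33810893,   0.        , 255.23590184],
       [  0.        , 484.33810893, 182.64993502],
       [  0.        ,   0.        ,   1.        ]]), 'dist_coeffs': array([-0.18619469,  0.        ,  0.        ,  0.        ,  0.        ]), 'origin': array([  -2.52354601, -979.18824979, 1037.28135757]), 'rotation': array([-130.26269542,    0.37272876,  -28.43985799])}
top {'camera_matrix': array([[358.29206639,   0.        , 254.85972689],
       [  0.        , 358.29206639, 193.40870969],
       [  0.        ,   0.        ,   1.        ]]), 'dist_coeffs': array([-0.00265846,  0.        ,  0.        ,  0.        ,  0.        ]), 'origin': array([ 294.59213343,  -20.0506629 , 1062.51498503]), 'rotation': array([-168.88286959,    1.63345508,  -90.2546783 ])}
{'t': 0.1, 'joints': array([ 6.46280440e+01,  2.42812590e+01,  9.34264162e+01, -1.28161011e-03,
        6.23708470e+01, -1.08732702e+00]), 'qvel': array([ 0.17543115, -0.09136475, -0.03986861, -0.02276583, -0.03873828,
        0.00336047]), 'joint_torque': array([-3.30125185e-04, -5.45617247e+01, -2.74321532e+01,  6.44658390e-02,
        1.88010262e-02, -7.20213461e-05]), 'tcp_pos': array([256.80813197, 569.27850674, 232.97063555]), 'eef_rot': array([-1.79921470e+02, -3.55616549e-04,  1.55715966e+02]), 'force': array([-0.55276635,  0.27995746, -0.67916478]), 'torque': array([-0.00682939,  0.00824787,  0.01388503]), 'gripper_force': 0.0, 'width': 1.0031973031843746}
```

View pics/side0.png

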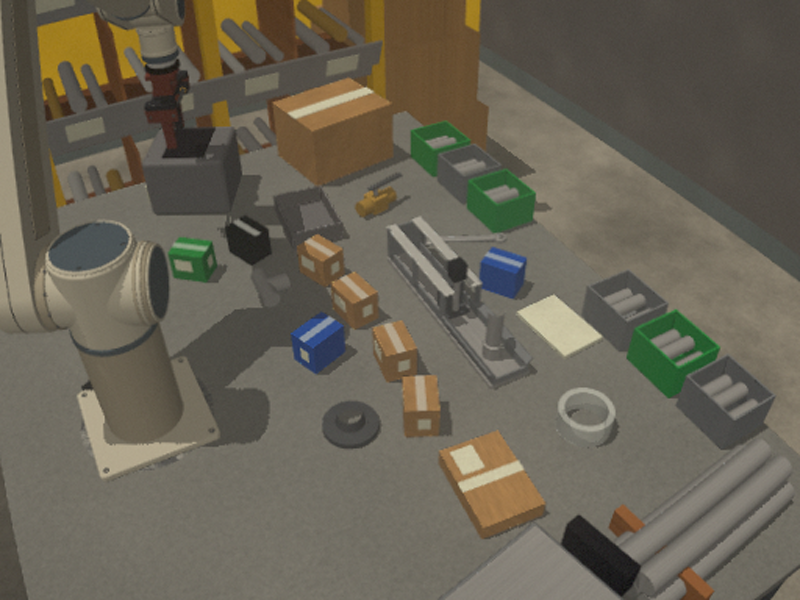

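View pics/top0.png

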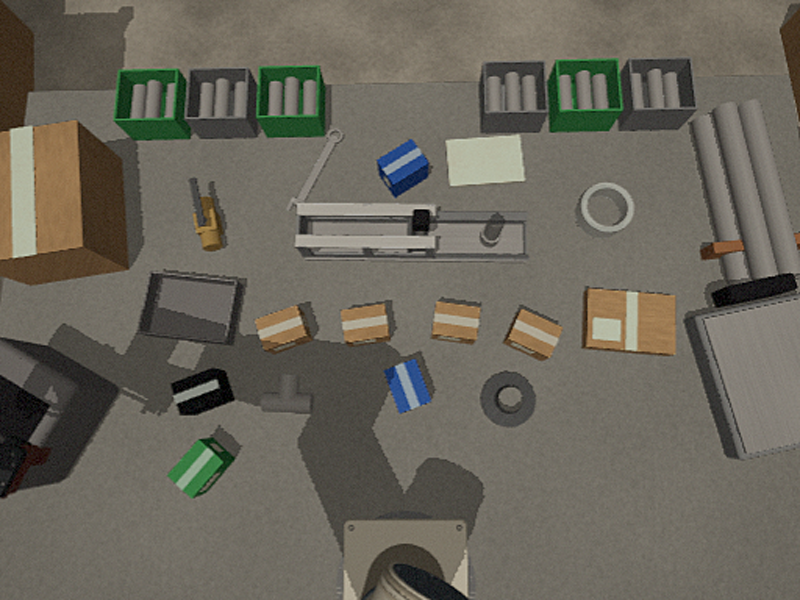

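Side view: four orange cartons at about (322,258), (354,300), (394,350) and (421,405). The coupling is at (495,335), the follower grip at (457,270) and the tray at (310,215). The top view agrees: cartons at (283,328), (365,324), (456,321) and (533,332), with the lane running left to its end stop. Next I'll fit the cartons and zoom in on the lane.

```bash
cat > h.py <<'E'
import numpy as np, cv2
from scipy.spatial.transform import Rotation as R
from scipy.optimize import minimize, least_squares
from rig import readout, vision
I={n:vision.camera_info(n) for n in("side","top")}
def proj(n,P):
    i=I[n];Rw=R.from_euler('xyz',i["rotation"],degrees=True).as_matrix()
    P=(np.atleast_2d(P)-i["origin"])@Rw
    return cv2.projectPoints(P.reshape(-1,1,3).astype(float),np.zeros(3),np.zeros(3),i["camera_matrix"],i["dist_coeffs"])[0].reshape(-1,2)
def ray(n,uv):
    i=I[n];Rw=R.from_euler('xyz',i["rotation"],degrees=True).as_matrix()
    u=cv2.undistortPoints(np.array(uv,float).reshape(1,1,2),i["camera_matrix"],i["dist_coeffs"]).ravel()
    return i["origin"],Rw@np.array([u[0],u[1],1])
def onz(n,uv,z):
    o,d=ray(n,uv);return o+d*(z-o[2])/d[2]
def tri(a,b):  # side px, top px -> point, miss
    f=lambda p:np.r_[proj("side",p)[0]-a,proj("top",p)[0]-b]
    r=least_squares(f,onz("top",b,60));return r.x,np.abs(r.fun).max()
def corners(p,s=(60,80,70)):
    x,y,z,w=p;c,sn=np.cos(w),np.sin(w)
    return np.array([[x+c*a-sn*b,y+sn*a+c*b,z+h] for a in(-s[0]/2,s[0]/2) for b in(-s[1]/2,s[1]/2) for h in(0,s[2])])
def mask(im):
    h=cv2.cvtColor(im,cv2.COLOR_BGR2HSV)
    return cv2.morphologyEx(cv2.inRange(h,(6,75,45),(22,255,255)),cv2.MORPH_CLOSE,np.ones((5,5)))
def blobs(n,im,lo=250,hi=3500):
    c=cv2.findContours(mask(im),cv2.RETR_EXTERNAL,cv2.CHAIN_APPROX_NONE)[0]
    return [cv2.convexHull(k) for k in c if lo<cv2.contourArea(k)<hi]
def rend(h):
    m=np.zeros((384*4,512*4),np.uint8);cv2.fillConvexPoly(m,np.round(h*4+1.5).astype(np.int32),1);return m
def cartons(verbose=True):
    ims={n:vision.capture(n) for n in I};B={n:blobs(n,ims[n]) for n in I};out=[]
    for hb in B["top"]:
        m=cv2.moments(hb);u=np.array([m['m10'],m['m01']])/m['m00'];p0=onz("top",u,45)
        # side blob
        s=[(np.hypot(*(proj("side",[p0[0],p0[1],35])[0]-np.mean(k[:,0],0))),k) for k in B["side"]]
        d,hs=min(s,key=lambda t:t[0]) if s else (99,None)
        if d>25: print("no side match",u*800/512,d); continue
        M={"top":rend(hb[:,0].astype(float)),"side":rend(hs[:,0].astype(float))}
        def cost(p):
            c=0
            for n in M:
                q=rend(cv2.convexHull(proj(n,corners(p)).astype(np.float32))[:,0]);c+=1-(q&M[n]).sum()/(q|M[n]).sum()
            return c
        best=None
        for w in np.radians([-60,-30,0,30,60,90]):
            sx=np.array([[0,0,0,0],[12,0,0,0],[0,12,0,0],[0,0,8,0],[0,0,0,.3]])+[p0[0],p0[1],0,w]
            r=minimize(cost,sx[0],method="Nelder-Mead",options=dict(initial_simplex=sx,maxiter=150,xatol=.2,fatol=1e-3))
            if best is None or r.fun<best.fun: best=r
        x,y,z,w=best.x;yd=(np.degrees(w)+90)%180-90
        out.append((x,y,z,yd,best.fun));print("carton xyz %.1f %.1f %.1f yaw %.1f cost %.3f"%out[-1])
    return out
E
python3 - <<'E'
from h import *
cartons()
for n,(x0,x1,y0,y1) in {"top":(80,350,115,225),"side":(165,350,110,250)}.items():
    im=vision.capture(n)[y0:y1,x0:x1];f=800/(x1-x0)
    im=cv2.convertScaleAbs(cv2.resize(im,None,fx=f,fy=f,interpolation=cv2.INTER_CUBIC),alpha=1.5,beta=10)
    print(n,f,im.shape);cv2.imwrite(f"pics/{n}1.png",im)
E
```

```text
carton xyz 444.8 68.7 -14.1 yaw 17.7 cost 1.371
no side match [453.55237221 332.55080886] 25.808395505579828
no side match [532.59742449 334.69693905] 66.512554419345
no side match [282.77721227 329.41537731] 46.85433354330454
carton xyz 437.6 -430.8 41.7 yaw 84.7 cost 1.051
carton xyz 668.5 391.1 -36.5 yaw -57.9 cost 0.772
no side match [791.93574464  52.33508869] 126.09652030911165
top 2.962962962962963 (326, 800, 3)
side 4.324324324324325 (605, 800, 3)
```

```bash
python3 - <<'E'
from h import *
for n in I: print(n,proj(n,[[0,0,0],[500,0,0],[444,68,35]])*800/512,[np.mean(k[:,0],0)*800/512 for k in blobs(n,vision.capture(n))])
im=cv2.imread("pics/side1.png");cv2.imwrite("pics/side1.png",im[:600])
E
```

```text
side [[145.88418863 416.223147  ]
 [389.94163074 325.71072937]
 [349.06140366 301.77656578]] [array([693.22916667, 581.59722222]), array([625.        , 519.40104167]), array([492.53472222, 489.84375   ]), array([362.23958333, 318.40277778]), array([372.76785714, 201.11607143]), array([123.4375    , 163.63636364]), array([165.76704545, 127.27272727]), array([100.48828125,  62.109375  ])]
top [[404.77496555 582.55868585]
 [403.04545172 303.97899602]
 [366.22056675 330.38464954]] [array([402.40384615, 562.25961538]), array([367.1875  , 333.984375]), array([454.21875, 332.34375]), array([533.59375 , 337.109375]), array([282.2265625, 333.0078125]), array([626.11607143, 317.41071429]), array([208.54166667, 227.1875    ]), array([790.3125,  39.375 ])]
```

View pics/top1.png

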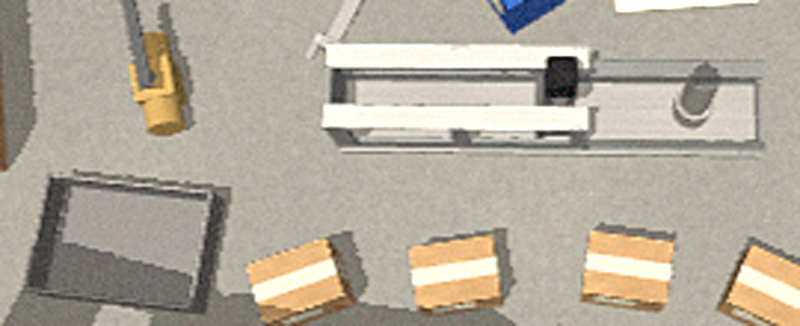

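View pics/side1.png

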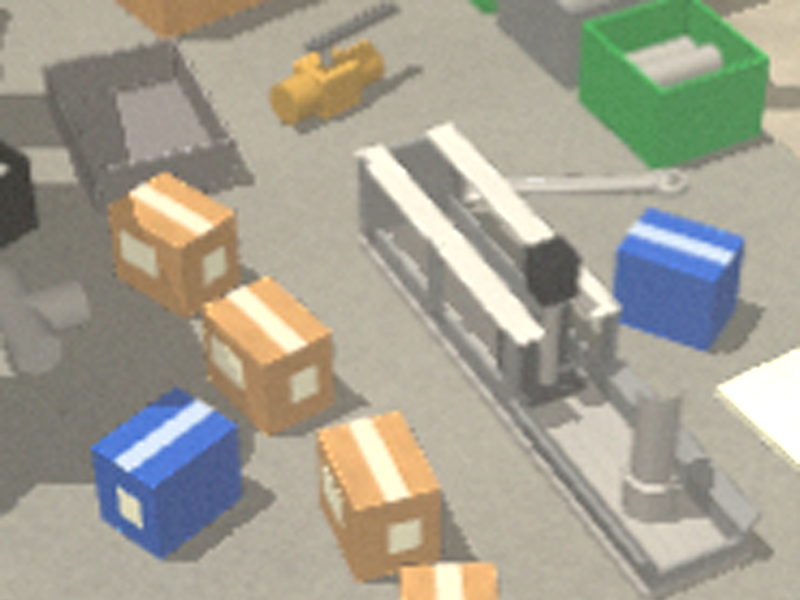

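Top crop: the hood slot front corners are at (589,107) and (592,68), with the grip block at (562,75). The coupling runs from its foot at (690,110) to its top at (707,72), and the tray is at (130,240). In the side crop the cartons overlap each other, so I'll fit them jointly.

```bash
cat >> h.py <<'E'
def hullpx(n,p): return rend(cv2.convexHull(proj(n,corners(p)).astype(np.float32))[:,0])
def cartons(n_exp=4,ims=None,skipy=None):
    ims=ims or {n:vision.capture(n) for n in I};P=[];T=[]
    for hb in blobs("top",ims["top"],700,1800):
        m=cv2.moments(hb);u=np.array([m['m10'],m['m01']])/m['m00'];p0=onz("top",u,45)
        if not(330<p0[0]<600 and -400<p0[1]<450): continue
        M=rend(hb[:,0].astype(float))
        c=lambda p:1-(lambda q:(q&M).sum()/(q|M).sum())(hullpx("top",[p[0],p[1],0,p[2]]))
        b=None
        for w in np.radians([-60,-30,0,30,60,90]):
            sx=np.array([[0,0,0],[12,0,0],[0,12,0],[0,0,.3]])+[p0[0],p0[1],w]
            r=minimize(c,sx[0],method="Nelder-Mead",options=dict(initial_simplex=sx,maxiter=120,xatol=.2,fatol=1e-3))
            if b is None or r.fun<b.fun:b=r
        P.append(b);T.append(M)
    out=[[b.x[0],b.x[1],0,b.x[2]] for b in P]
    S=cv2.morphologyEx(mask(ims["side"]),cv2.MORPH_CLOSE,np.ones((9,9)))
    S=(cv2.resize(S,None,fx=4,fy=4,interpolation=cv2.INTER_NEAREST)>0).astype(np.uint8)
    H=[hullpx("side",p) for p in out]
    for k,p in enumerate(out):
        reg=cv2.dilate(H[k],np.ones((41,41)));oth=sum([H[j] for j in range(len(H)) if j!=k],np.zeros_like(S))>0
        reg=reg*(~oth)
        def cost(q):
            a=hullpx("side",q)*reg;s=S*reg;t=hullpx("top",q)
            return 2-(a&s).sum()/(a|s).sum()-(t&T[k]).sum()/(t|T[k]).sum()
        sx=np.array([[0,0,0,0],[6,0,0,0],[0,6,0,0],[0,0,8,0],[0,0,0,.1]])+p
        r=minimize(cost,sx[0],method="Nelder-Mead",options=dict(initial_simplex=sx,maxiter=150,xatol=.2,fatol=1e-3)).x
        f=lambda w:(np.degrees(w)+90)%180-90
        print("carton top-only %.1f %.1f yaw %.1f (cost %.3f) | two-view %.1f %.1f z %.1f yaw %.1f"%(p[0],p[1],f(p[3]),P[k].fun,r[0],r[1],r[2],f(r[3])))
    return out
T=lambda u,v:((u+.5)/2.963-.5+80,(v+.5)/2.963-.5+115)
S=lambda u,v:((u+.5)/4.3243-.5+165,(v+.5)/4.3243-.5+110)
E
python3 - <<'E'
from h import *
cartons()
print("side err base?")
for nm,a,b in [("coupl top",(660,395),(707,72)),("coupl foot",(652,505),(690,110)),("grip top",(552,250),(562,75)),("slot near front",(543,333),(589,107)),("slot far front",(592,318),(592,68)),("near back outer",(358,155),(323,128)),("far back outer",(450,125),(327,45)),("far front outer",(620,308),(592,48)),("near front outer",(512,345),(589,130)),
 ("tray A",(45,70),(28,293)),("tray B",(172,42),(52,175)),("lip near",(652,592),(762,152)),("lip far",(760,518),(764,62))]:
    p,e=tri(S(*a),T(*b));print(nm,p.round(1),round(e,1))
E
```

```text
side err base?
coupl top [ 631.9 -169.9  110.6] 0.8
coupl foot [ 632.1 -168.7    4.7] 0.4
grip top [625.3 -34.9 138.5] 0.7
slot near front [607.5 -60.3  90.8] 0.1
slot far front [646.  -63.8  91.4] 0.2
near back outer [593.9 195.   84.8] 0.7
far back outer [676.7 193.6  86.3] 0.3
far front outer [667.4 -64.5  91.7] 0.2
near front outer [584.1 -59.7  89.7] 0.5
tray A [442.2 490.6  42.6] 0.9
tray B [559.8 477.4  41.5] 0.0
lip near [ 584.8 -239.5    9.3] 0.3
lip far [ 669.8 -239.9   37.4] 0.1
```

```bash
sed -i 's/700,1800/400,1800/' h.py; python3 - <<'E'
from h import *
cartons()
im=cv2.cvtColor(vision.capture("top"),cv2.COLOR_BGR2GRAY)
m=(im>135).astype(np.uint8);m[:, :180]=0;m[:,290:]=0;m[:125]=0;m[165:]=0
n,l,s,c=cv2.connectedComponentsWithStats(m)
for k in range(1,n):
    if s[k][4]>150:
        pts=np.argwhere(l==k)[:,::-1].astype(np.float32)
        # edges: per column top & bottom rows
        for fn,nm in((np.min,"far"),(np.max,"near")):
            cols=range(int(s[k][0])+3,int(s[k][0]+s[k][2])-3)
            W=np.array([onz("top",(u,fn(pts[pts[:,0]==u][:,1])+(.5 if fn is np.max else -.5)),90) for u in cols])
            a=np.polyfit(W[:,1],W[:,0],1);r=W[:,0]-np.polyval(a,W[:,1]);a=np.polyfit(W[np.abs(r)<3][:,1],W[np.abs(r)<3][:,0],1)
            print(s[k],nm,"yaw",-np.degrees(np.arctan(a[0])).round(2),"x at y=-60",np.polyval(a,-60).round(1),"y",W[:,1].min().round(1),W[:,1].max().round(1))
for nm,(u,v) in {"tA":(28,293),"tB":(52,175),"tC":(215,190),"tD":(200,312)}.items(): print(nm,onz("top",T(u,v),45).round(1))
E
```

```text
carton top-only 432.6 -236.5 yaw -25.9 (cost 0.024) | two-view 432.7 -236.2 z 1.5 yaw -26.6
carton top-only 446.1 221.8 yaw 19.0 (cost 0.024) | two-view 447.1 221.8 z -1.7 yaw 19.8
[185 127  94  11 653] far yaw -1.59 x at y=-60 669.5 y -51.6 199.2
[185 127  94  11 653] near yaw -0.85 x at y=-60 647.6 y -51.5 198.9
[189 143  89  16 781] far yaw -0.79 x at y=-60 611.9 y -47.9 185.5
[189 143  89  16 781] near yaw -1.74 x at y=-60 584.5 y -47.6 184.8
tA [440.  489.8  45. ]
tB [558.9 475.7  45. ]
tC [541.6 310.2  45. ]
tD [419.9 318.6  45. ]
```

```bash
sed -i 's/    c=cv2.findContours(mask(im),/    k9=np.ones((9,9)) if n=="top" else np.ones((1,1))\n    c=cv2.findContours(cv2.morphologyEx(mask(im),cv2.MORPH_CLOSE,k9),/' h.py
cat >> h.py <<'E'
def goto(x,y,z,yaw):
    "tool-frame shift (after the turn) and the turn from the measured pose"
    o=readout.get_obs();p=o["tcp_pos"];r=o["eef_rot"];d=np.array([x,y,z])-p;a=np.radians(yaw)
    tw=(yaw-r[2]+180)%360-180
    print("pos",p.round(1),"rot",r.round(2),"turn tool yaw rad %.4f, then shift x %.1f y %.1f z %.1f"%(-np.radians(tw),d[0]*np.cos(a)+d[1]*np.sin(a),d[0]*np.sin(a)-d[1]*np.cos(a),-d[2]),"w %.3f gf %.1f F"%(o["width"],o["gripper_force"]),o["force"].round(1),"t",round(o["t"],1))
E
python3 -m jog '[{"translation":[0,0,0],"yaw":0.164},{"translation":[0,0,0],"yaw":0.164},{"translation":[0,0,0],"yaw":0.164},{"translation":[0,0,0],"yaw":0.164},{"translation":[0,0,0],"yaw":0.164},{"translation":[0,0,0],"yaw":0.164},{"translation":[0,0,0],"yaw":0.164}]' -1
python3 -m jog '[{"translation":[-41,20.8,0],"yaw":0},{"translation":[-41,20.8,0],"yaw":0},{"translation":[-41,20.8,0],"yaw":0},{"translation":[-41,20.8,0],"yaw":0},{"translation":[-41,20.8,0],"yaw":0},{"translation":[-41,20.8,0],"yaw":0},{"translation":[-41,20.8,0],"yaw":0},{"translation":[-41,20.8,0],"yaw":0},{"translation":[-41,20.8,0],"yaw":0}]'
python3 -m jog '[{"translation":[-41,20.8,0],"yaw":0},{"translation":[-41,20.8,0],"yaw":0},{"translation":[-41,20.8,0],"yaw":0},{"translation":[-41,20.8,0],"yaw":0},{"translation":[-41,20.8,0],"yaw":0},{"translation":[-41,20.8,0],"yaw":0},{"translation":[-41,20.8,0],"yaw":0},{"translation":[-41,20.8,0],"yaw":0},{"translation":[-41,20.8,0],"yaw":0},{"translation":[0,0,0],"yaw":0}]'
python3 -c "
from h import *
goto(632,-169,92,90)"
```

```text
t: 1.52
tcp_pos: [257.0, 569.7, 233.7]
eef_rot: [180.0, -0.0, 89.6]
force: [0.7, -0.3, -0.1]
width: 1.0
gripper_force: 0.0
t: 2.65
tcp_pos: [444.5, 199.2, 234.0]
eef_rot: [180.0, -0.0, 89.9]
force: [1.5, 0.6, 0.0]
width: 0.999
gripper_force: 0.0
t: 3.9
tcp_pos: [631.6, -171.4, 233.5]
eef_rot: [179.9, 0.0, 89.8]
force: [-0.2, -0.4, -0.9]
width: 1.0
gripper_force: 0.0
pos [ 631.6 -171.4  233.5] rot [1.7995e+02 3.0000e-02 8.9770e+01] turn tool yaw rad -0.0040, then shift x 2.4 y 0.4 z 141.5 w 1.000 gf 0.0 F [-0.2 -0.4 -0.9] t 3.9
```

```bash

python3 -m jog '[{"translation":[2.4,0.4,25],"yaw":0},{"translation":[0,0,35],"yaw":0},{"translation":[0,0,35],"yaw":0},{"translation":[0,0,25],"yaw":0},{"translation":[0,0,21],"yaw":0},{"translation":[0,0,0],"yaw":0}]' -1
python3 -m jog '[{"translation":[0,0,0],"yaw":0},{"translation":[0,0,0],"yaw":0},{"translation":[0,0,0],"yaw":0},{"translation":[0,0,0],"yaw":0},{"translation":[0,0,0],"yaw":0},{"translation":[0,0,0],"yaw":0}]' 1
python3 -m jog '[{"translation":[0,0,-5],"yaw":0},{"translation":[0,0,-20],"yaw":0},{"translation":[0,0,-30],"yaw":0},{"translation":[0,0,-30],"yaw":0},{"translation":[0,0,-30],"yaw":0},{"translation":[0,0,-30],"yaw":0},{"translation":[0,0,-10],"yaw":0},{"translation":[0,0,0],"yaw":0}]'
python3 -c "
from h import *
goto(490,398,140,90)
cartons()"
```

```text
t: 4.65
tcp_pos: [629.8, -165.4, 91.2]
eef_rot: [-179.8, -0.1, 90.0]
force: [0.4, 0.6, 0.1]
width: 0.999
gripper_force: 0.0
t: 5.4
tcp_pos: [630.9, -166.3, 92.7]
eef_rot: [-180.0, -0.0, 89.9]
force: [-0.7, 0.8, 0.4]
width: 0.355
gripper_force: 0.4
t: 6.4
tcp_pos: [631.2, -166.3, 248.6]
eef_rot: [179.9, 0.0, 89.9]
force: [-0.8, 0.8, -2.5]
width: 0.342
gripper_force: 30.0
pos [ 631.2 -166.3  248.6] rot [1.7992e+02 2.0000e-02 8.9940e+01] turn tool yaw rad -0.0010, then shift x 564.3 y -141.2 z 108.6 w 0.342 gf 30.0 F [-0.8  0.8 -2.5] t 6.4
carton top-only 456.5 214.3 yaw -21.3 (cost 0.233) | two-view 447.1 218.7 z 1.5 yaw 19.8
carton top-only 453.7 69.1 yaw 7.5 (cost 0.017) | two-view 453.9 69.0 z -0.1 yaw 7.7
```

```bash

python3 -m jog '[{"translation":[20,-5,0],"yaw":0},{"translation":[38,-9.5,0],"yaw":0},{"translation":[46,-11.5,0],"yaw":0},{"translation":[46,-11.5,0],"yaw":0},{"translation":[46,-11.5,0],"yaw":0},{"translation":[46,-11.5,0],"yaw":0},{"translation":[46,-11.5,0],"yaw":0},{"translation":[46,-11.5,0],"yaw":0}]'
python3 -m jog '[{"translation":[46,-11.5,0],"yaw":0},{"translation":[46,-11.5,0],"yaw":0},{"translation":[46,-11.5,0],"yaw":0},{"translation":[40,-11.5,0],"yaw":0},{"translation":[30,-7,0],"yaw":0},{"translation":[22,-5,0],"yaw":0},{"translation":[0,0,0],"yaw":0},{"translation":[0,0,40],"yaw":0},{"translation":[0,0,40],"yaw":0},{"translation":[0,0,40],"yaw":0},{"translation":[0,0,20],"yaw":0},{"translation":[0,0,0],"yaw":0}]'
python3 -c "
from h import *
goto(490,398,91,90)"
```

```text
t: 7.5
tcp_pos: [546.0, 170.0, 246.8]
eef_rot: [-179.9, 0.0, 90.0]
force: [0.0, -0.2, -2.6]
width: 0.334
gripper_force: 30.0
t: 9.0
tcp_pos: [489.6, 396.8, 106.5]
eef_rot: [-179.9, 0.1, 89.9]
force: [0.1, 0.2, -2.3]
width: 0.336
gripper_force: 30.0
pos [489.6 396.8 106.5] rot [-1.7987e+02  1.1000e-01  8.9900e+01] turn tool yaw rad -0.0017, then shift x 1.2 y 0.4 z 15.5 w 0.336 gf 30.0 F [ 0.1  0.2 -2.3] t 9.0
```

Lower, release, rise, and move aside clear of the cartons.

```bash

python3 -m jog '[{"translation":[0,0,6],"yaw":0},{"translation":[0,0,5],"yaw":0},{"translation":[0,0,3],"yaw":0},{"translation":[0,0,1.5],"yaw":0},{"translation":[0,0,0],"yaw":0}]'
python3 -m jog '[{"translation":[0,0,0],"yaw":0},{"translation":[0,0,0],"yaw":0},{"translation":[0,0,0],"yaw":0},{"translation":[0,0,0],"yaw":0},{"translation":[0,0,-15],"yaw":0},{"translation":[0,0,-35],"yaw":0},{"translation":[0,0,-35],"yaw":0},{"translation":[0,0,-35],"yaw":0},{"translation":[0,0,-35],"yaw":0},{"translation":[0,0,0],"yaw":0}]' -1
python3 -c "
from h import *
ims={n:vision.capture(n) for n in I}
cartons(ims=ims)
a=cv2.resize(ims['top'],(640,480));b=cv2.resize(ims['side'][60:300,100:],(687,400))
cv2.imwrite('pics/t2.png',cv2.convertScaleAbs(a,alpha=1.4,beta=10))
goto(624,-30,180,88.8)"
```

```text
t: 9.62
tcp_pos: [490.1, 397.9, 92.2]
eef_rot: [180.0, 0.0, 89.9]
force: [0.6, -0.1, -2.8]
width: 0.339
gripper_force: 30.0
t: 10.88
tcp_pos: [491.6, 399.0, 251.5]
eef_rot: [179.7, -0.2, 89.9]
force: [-0.2, 0.1, 0.5]
width: 1.0
gripper_force: 0.0
carton top-only 432.4 -236.7 yaw -27.2 (cost 0.024) | two-view 432.8 -236.4 z 0.8 yaw -26.5
carton top-only 446.2 221.9 yaw 19.2 (cost 0.031) | two-view 446.8 221.2 z -0.0 yaw 19.4
carton top-only 453.1 68.9 yaw 8.4 (cost 0.019) | two-view 453.1 68.8 z 2.7 yaw 8.1
carton top-only 456.6 -96.1 yaw -8.6 (cost 0.021) | two-view 456.7 -96.0 z 1.2 yaw -9.0
pos [490.  397.7 247.6] rot [ 1.7997e+02 -2.0000e-02  8.9940e+01] turn tool yaw rad 0.0199, then shift x -424.8 y 143.0 z 67.6 w 0.999 gf 0.0 F [-0.  -0.1  0. ] t 11.0
```

View pics/t2.png

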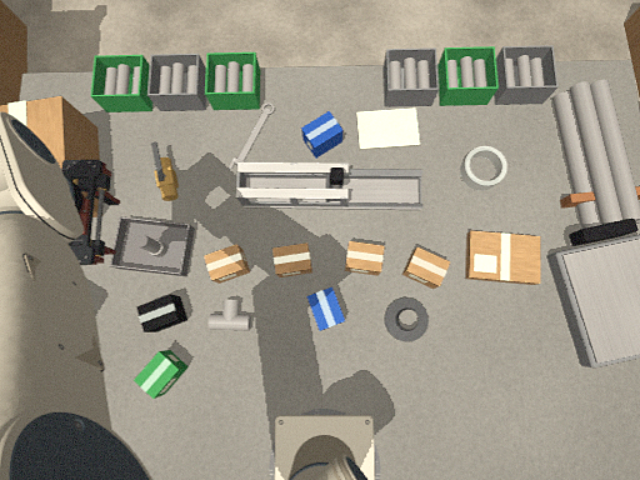

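The top view shows the coupling standing in the tray at (152,243) and the bay empty. All four cartons are found at z≈0. Next I'll take the follower's grip.

```bash

python3 -m jog '[{"translation":[-40,13,0],"yaw":0.02},{"translation":[-43,13.5,0],"yaw":0},{"translation":[-43,13.5,0],"yaw":0},{"translation":[-43,13.5,0],"yaw":0},{"translation":[-43,13.5,0],"yaw":0},{"translation":[-43,13.5,0],"yaw":0},{"translation":[-43,13.5,0],"yaw":0},{"translation":[-43,13.5,0],"yaw":0},{"translation":[-43,13.5,0],"yaw":0},{"translation":[-41,13.5,0],"yaw":0},{"translation":[0,0,0],"yaw":0}]'
python3 -c "
from h import *
goto(626,-35,115,88.8)"
```

```text
t: 12.35
tcp_pos: [616.1, -32.1, 245.5]
eef_rot: [-179.9, 0.0, 88.6]
force: [1.4, -0.1, -0.8]
width: 0.999
gripper_force: 0.0
pos [616.1 -32.1 245.5] rot [-1.7986e+02  1.0000e-02  8.8590e+01] turn tool yaw rad -0.0036, then shift x -2.7 y 9.9 z 130.5 w 0.999 gf 0.0 F [ 1.4 -0.1 -0.8] t 12.3
```

```bash

python3 -m jog '[{"translation":[-2.7,9.9,20],"yaw":-0.003},{"translation":[0,0,35],"yaw":0},{"translation":[0,0,35],"yaw":0},{"translation":[0,0,25],"yaw":0},{"translation":[0,0,14],"yaw":0},{"translation":[0,0,0],"yaw":0}]'
python3 -m jog '[{"translation":[0,0,0],"yaw":0},{"translation":[0,0,0],"yaw":0},{"translation":[0,0,0],"yaw":0},{"translation":[0,0,0],"yaw":0},{"translation":[0,0,0],"yaw":0},{"translation":[0,0,0],"yaw":0},{"translation":[0,0,0],"yaw":0}]' 1
python3 -c "
from h import *
goto(626,-35,115,88.8)"
```

```text
t: 13.1
tcp_pos: [625.4, -31.6, 116.5]
eef_rot: [-179.8, -0.0, 89.0]
force: [0.2, -1.2, 0.0]
width: 1.0
gripper_force: 0.0
t: 13.98
tcp_pos: [628.5, -32.6, 118.4]
eef_rot: [179.7, -0.0, 88.9]
force: [7.8, 0.6, -6.0]
width: 0.339
gripper_force: 30.0
pos [628.5 -32.6 118.4] rot [179.74  -0.    88.93] turn tool yaw rad 0.0023, then shift x -2.4 y -2.4 z 3.4 w 0.339 gf 30.0 F [ 7.8  0.6 -6. ] t 14.0
```

```bash

python3 -m jog '[{"translation":[-5,2.5,-1],"yaw":0},{"translation":[-15,0,0],"yaw":0},{"translation":[-16,0,0],"yaw":0},{"translation":[-16,0,0],"yaw":0},{"translation":[-16,0,0],"yaw":0},{"translation":[-16,0,0],"yaw":0},{"translation":[-16,0,0],"yaw":0},{"translation":[-16,0,0],"yaw":0},{"translation":[-16,0,0],"yaw":0},{"translation":[-16,0,0],"yaw":0},{"translation":[-10,0,0],"yaw":0},{"translation":[0,0,0],"yaw":0}]'
python3 -m jog '[{"translation":[-6,0,0],"yaw":0},{"translation":[-5,0,0],"yaw":0},{"translation":[0,0,0],"yaw":0},{"translation":[0,0,0],"yaw":0}]'
python3 -m jog '[{"translation":[-5,0,0],"yaw":0},{"translation":[-4,0,0],"yaw":0},{"translation":[0,0,0],"yaw":0}]'
python3 -c "
from h import *
goto(626,-217,118,88.8)"
```

```text
t: 15.48
tcp_pos: [624.4, -192.3, 118.5]
eef_rot: [-179.8, 0.0, 88.9]
force: [-5.7, -2.5, -14.3]
width: 0.34
gripper_force: 30.0
t: 15.98
tcp_pos: [624.1, -202.7, 118.5]
eef_rot: [-179.8, 0.0, 89.0]
force: [-5.7, -0.8, -12.6]
width: 0.338
gripper_force: 30.0
t: 16.35
tcp_pos: [623.9, -211.5, 118.5]
eef_rot: [-179.8, -0.0, 89.0]
force: [-6.5, -0.2, -12.6]
width: 0.339
gripper_force: 30.0
pos [ 623.9 -211.5  118.5] rot [-179.81   -0.     88.96] turn tool yaw rad 0.0028, then shift x -5.5 y 2.2 z 0.5 w 0.339 gf 30.0 F [ -6.5  -0.2 -12.6] t 16.4
```

```bash

python3 -m jog '[{"translation":[-4,0,-1],"yaw":0},{"translation":[-2,0,0],"yaw":0},{"translation":[0,0,0],"yaw":0}]'
python3 -m jog '[{"translation":[-2,0,0],"yaw":0},{"translation":[-2,0,0],"yaw":0},{"translation":[0,0,0],"yaw":0}]'

```

```text
t: 16.73
tcp_pos: [623.8, -214.6, 118.6]
eef_rot: [-179.7, -0.2, 89.0]
force: [-2.9, 11.5, -17.9]
width: 0.34
gripper_force: 30.0
t: 17.1
tcp_pos: [623.7, -215.6, 118.6]
eef_rot: [-179.7, -0.5, 88.9]
force: [-2.7, 23.7, -14.2]
width: 0.34
gripper_force: 30.0
```

```bash

python3 -m jog '[{"translation":[3,0,1],"yaw":0},{"translation":[0,0,0],"yaw":0}]'
python3 -m jog '[{"translation":[0,0,0],"yaw":0},{"translation":[0,0,0],"yaw":0},{"translation":[0,0,0],"yaw":0},{"translation":[0,0,0],"yaw":0},{"translation":[0,0,-25],"yaw":0},{"translation":[0,0,-40],"yaw":0},{"translation":[0,0,-15],"yaw":0},{"translation":[0,0,0],"yaw":0}]' -1
python3 -c "
from h import *
goto(456.6,-96,50,81.2)"
```

```text
t: 17.35
tcp_pos: [623.8, -215.4, 118.6]
eef_rot: [-179.7, -0.2, 89.0]
force: [-6.3, 12.5, -10.8]
width: 0.339
gripper_force: 30.0
t: 18.35
tcp_pos: [626.0, -217.8, 200.1]
eef_rot: [179.9, 0.0, 89.0]
force: [0.3, -0.9, -0.3]
width: 0.998
gripper_force: 0.0
pos [ 626.  -217.8  200.1] rot [1.7988e+02 5.0000e-02 8.8970e+01] turn tool yaw rad 0.1356, then shift x 94.5 y -186.1 z 150.1 w 0.998 gf 0.0 F [ 0.3 -0.9 -0.3] t 18.4
```

```bash

python3 -m jog '[{"translation":[0,0,0],"yaw":0.1356},{"translation":[18.9,-37.2,0],"yaw":0},{"translation":[18.9,-37.2,0],"yaw":0},{"translation":[18.9,-37.2,0],"yaw":0},{"translation":[18.9,-37.2,0],"yaw":0},{"translation":[18.9,-37.2,0],"yaw":0},{"translation":[0,0,0],"yaw":0},{"translation":[0,0,40],"yaw":0},{"translation":[0,0,20],"yaw":0},{"translation":[0,0,0],"yaw":0}]'
python3 -c "
from h import *
goto(456.6,-96,50,81.2)"
```

```text
t: 19.6
tcp_pos: [455.5, -95.8, 137.3]
eef_rot: [-179.8, -0.0, 81.2]
force: [-0.1, -0.0, -0.5]
width: 0.999
gripper_force: 0.0
pos [455.5 -95.8 137.3] rot [-1.7978e+02 -1.0000e-02  8.1190e+01] turn tool yaw rad -0.0002, then shift x -0.0 y 1.2 z 87.3 w 0.999 gf 0.0 F [-0.1 -0.  -0.5] t 19.6
```

```bash

python3 -m jog '[{"translation":[0,1,30],"yaw":0},{"translation":[0,0,25],"yaw":0},{"translation":[0,0,20],"yaw":0},{"translation":[0,0,13],"yaw":0},{"translation":[0,0,0],"yaw":0},{"translation":[0,0,0],"yaw":0}]'
python3 -m jog '[{"translation":[0,0,0],"yaw":0},{"translation":[0,0,0],"yaw":0},{"translation":[0,0,0],"yaw":0},{"translation":[0,0,0],"yaw":0}]' 1
python3 -m jog '[{"translation":[0,0,-15],"yaw":0},{"translation":[0,0,-30],"yaw":0},{"translation":[0,0,-40],"yaw":0},{"translation":[0,0,-20],"yaw":0},{"translation":[0,0,0],"yaw":0},{"translation":[0,0,0],"yaw":0}]'
python3 -c "
from h import *
goto(626.3,-126,58,88.6)"
```

```text
t: 20.35
tcp_pos: [457.7, -96.0, 51.8]
eef_rot: [179.9, 0.0, 81.2]
force: [0.3, -0.1, -0.3]
width: 0.996
gripper_force: 0.0
t: 20.85
tcp_pos: [457.2, -95.9, 51.4]
eef_rot: [180.0, 0.0, 81.2]
force: [-1.0, 0.6, 4.9]
width: 0.679
gripper_force: 30.0
t: 21.6
tcp_pos: [456.5, -95.7, 155.7]
eef_rot: [-179.9, -0.0, 81.2]
force: [-0.4, 0.5, -2.7]
width: 0.687
gripper_force: 30.0
pos [456.5 -95.7 155.7] rot [-179.95   -0.     81.2 ] turn tool yaw rad -0.1292, then shift x -26.1 y 170.5 z 97.7 w 0.687 gf 30.0 F [-0.4  0.5 -2.7] t 21.6
```

```bash

python3 -m jog '[{"translation":[0,0,0],"yaw":-0.129},{"translation":[-6.1,30.5,0],"yaw":0},{"translation":[-7,45,0],"yaw":0},{"translation":[-7,45,0],"yaw":0},{"translation":[-6,35,0],"yaw":0},{"translation":[0,15,0],"yaw":0},{"translation":[0,0,0],"yaw":0},{"translation":[0,0,25],"yaw":0},{"translation":[0,0,20],"yaw":0},{"translation":[0,0,0],"yaw":0},{"translation":[0,0,0],"yaw":0}]'
python3 -c "
from h import *
goto(626.3,-126,60,88.6)"
```

```text
t: 22.98
tcp_pos: [626.9, -126.1, 111.6]
eef_rot: [180.0, 0.0, 88.6]
force: [0.6, 0.3, -2.5]
width: 0.679
gripper_force: 30.0
pos [ 626.9 -126.1  111.6] rot [179.99   0.    88.59] turn tool yaw rad -0.0002, then shift x 0.1 y -0.6 z 51.6 w 0.679 gf 30.0 F [ 0.6  0.3 -2.5] t 23.0
```

```bash

python3 -m jog '[{"translation":[0,-0.6,15],"yaw":0},{"translation":[0,0,12],"yaw":0},{"translation":[0,0,9],"yaw":0},{"translation":[0,0,7],"yaw":0},{"translation":[0,0,5],"yaw":0},{"translation":[0,0,3],"yaw":0},{"translation":[0,0,0],"yaw":0},{"translation":[0,0,0],"yaw":0}]'
python3 -c "
from h import *
goto(626.3,-126,60,88.6)"
```

```text
t: 23.98
tcp_pos: [626.5, -126.1, 60.5]
eef_rot: [180.0, 0.0, 88.6]
force: [-0.3, 0.7, -2.5]
width: 0.682
gripper_force: 30.0
pos [ 626.5 -126.1   60.5] rot [1.7997e+02 1.0000e-02 8.8590e+01] turn tool yaw rad -0.0002, then shift x 0.1 y -0.2 z 0.5 w 0.682 gf 30.0 F [-0.3  0.7 -2.5] t 24.0
```

```bash

python3 -m jog '[{"translation":[0,0,1],"yaw":0},{"translation":[0,0,0],"yaw":0}]'
python3 -m jog '[{"translation":[0,0,0],"yaw":0},{"translation":[0,0,0],"yaw":0},{"translation":[0,0,0],"yaw":0},{"translation":[0,0,-30],"yaw":0},{"translation":[0,0,-40],"yaw":0},{"translation":[0,0,-50],"yaw":0},{"translation":[-45,0,-10],"yaw":0},{"translation":[-45,0,0],"yaw":0},{"translation":[0,0,0],"yaw":0},{"translation":[0,0,0],"yaw":0}]' -1
python3 -c "
from h import *
ims={n:vision.capture(n) for n in I}
f=3.2
a=cv2.resize(ims['top'][110:230,150:400],None,fx=f,fy=f,interpolation=cv2.INTER_CUBIC);b=cv2.resize(ims['side'][120:260,230:480],None,fx=f,fy=f,interpolation=cv2.INTER_CUBIC)
cv2.imwrite('pics/t3.png',cv2.convertScaleAbs(cv2.resize(np.vstack([a,b]),(570,595)),alpha=1.4,beta=10))
goto(624,-216,118,88.6)"
```

```text
t: 24.22
tcp_pos: [626.6, -126.2, 59.5]
eef_rot: [180.0, 0.0, 88.6]
force: [0.3, 0.5, -1.0]
width: 0.682
gripper_force: 30.0
t: 25.48
tcp_pos: [623.8, -215.8, 188.9]
eef_rot: [-180.0, -0.0, 88.6]
force: [-0.2, 0.5, -0.2]
width: 1.001
gripper_force: 0.0
pos [ 624.  -215.   188.9] rot [-1.7996e+02 -2.0000e-02  8.8640e+01] turn tool yaw rad 0.0006, then shift x -1.0 y 0.1 z 70.9 w 1.001 gf 0.0 F [-0.7 -0.3  0.4] t 25.6
```

View pics/t3.png

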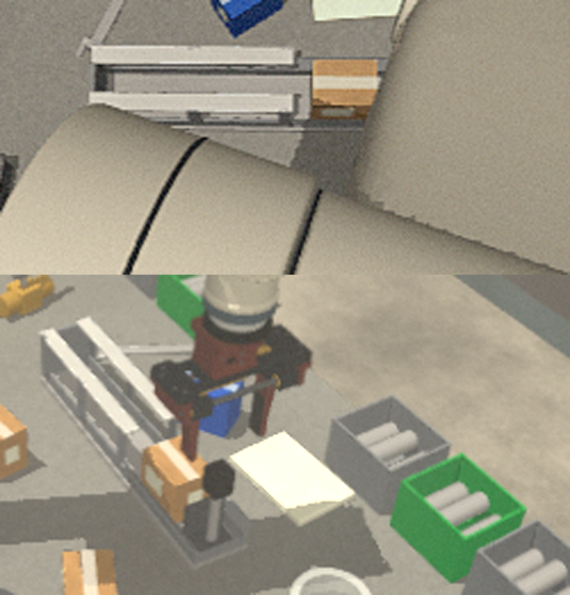

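The carton stands upright in the bay with the follower behind it. I'll grip the follower and push.

```bash

python3 -m jog '[{"translation":[-1,0,25],"yaw":0},{"translation":[0,0,25],"yaw":0},{"translation":[0,0,15],"yaw":0},{"translation":[0,0,6],"yaw":0},{"translation":[0,0,0],"yaw":0}]'
python3 -m jog '[{"translation":[0,0,0],"yaw":0},{"translation":[0,0,0],"yaw":0},{"translation":[0,0,0],"yaw":0},{"translation":[0,0,0],"yaw":0},{"translation":[0,0,0],"yaw":0},{"translation":[0,0,0],"yaw":0}]' 1
python3 -m jog '[{"translation":[4,0,0],"yaw":0},{"translation":[9,0,0],"yaw":0},{"translation":[12,0,0],"yaw":0},{"translation":[12,0,0],"yaw":0},{"translation":[12,0,0],"yaw":0},{"translation":[12,0,0],"yaw":0},{"translation":[12,0,0],"yaw":0},{"translation":[12,0,0],"yaw":0},{"translation":[12,0,0],"yaw":0},{"translation":[12,0,0],"yaw":0},{"translation":[9,0,0],"yaw":0},{"translation":[0,0,0],"yaw":0}]'
python3 -m jog '[{"translation":[6,0,0],"yaw":0},{"translation":[4,0,0],"yaw":0},{"translation":[0,0,0],"yaw":0}]'

```

```text
t: 26.2
tcp_pos: [624.2, -216.8, 118.2]
eef_rot: [-180.0, -0.0, 88.6]
force: [1.2, 0.5, 0.6]
width: 0.999
gripper_force: 0.0
t: 26.95
tcp_pos: [624.1, -217.1, 118.2]
eef_rot: [-180.0, 0.0, 88.6]
force: [0.7, 0.0, -0.4]
width: 0.359
gripper_force: 0.0
t: 28.45
tcp_pos: [626.8, -97.5, 118.1]
eef_rot: [-180.0, -0.1, 88.6]
force: [-2.4, 2.3, 1.6]
width: 0.34
gripper_force: 30.0
t: 28.82
tcp_pos: [627.1, -89.0, 118.2]
eef_rot: [-180.0, -0.0, 88.6]
force: [-2.6, -0.1, 1.3]
width: 0.337
gripper_force: 30.0
```

```bash

python3 -m jog '[{"translation":[-4,0,0],"yaw":0},{"translation":[-10,0,0],"yaw":0},{"translation":[-14,0,0],"yaw":0},{"translation":[-14,0,0],"yaw":0},{"translation":[-14,0,0],"yaw":0},{"translation":[-14,0,0],"yaw":0},{"translation":[-14,0,0],"yaw":0},{"translation":[-14,0,0],"yaw":0},{"translation":[-12,0,0],"yaw":0},{"translation":[-8,0,0],"yaw":0},{"translation":[-4,0,0],"yaw":0},{"translation":[0,0,0],"yaw":0}]'
python3 -m jog '[{"translation":[-3,0,0],"yaw":0},{"translation":[0,0,0],"yaw":0}]'
python3 -m jog '[{"translation":[0,0,0],"yaw":0},{"translation":[0,0,0],"yaw":0},{"translation":[0,0,0],"yaw":0},{"translation":[0,0,0],"yaw":0},{"translation":[0,0,-30],"yaw":0},{"translation":[0,0,-45],"yaw":0},{"translation":[0,0,-5],"yaw":0},{"translation":[0,0,0],"yaw":0},{"translation":[0,0,0],"yaw":0}]' -1
python3 -c "
from h import *
cartons()
goto(456.6,-96,50,81.2)"
```

```text
t: 30.32
tcp_pos: [623.9, -212.5, 118.2]
eef_rot: [-180.0, 0.1, 88.6]
force: [-4.6, -2.1, 2.9]
width: 0.341
gripper_force: 30.0
t: 30.58
tcp_pos: [623.7, -215.0, 118.1]
eef_rot: [-180.0, 0.0, 88.6]
force: [-4.4, 0.6, 2.6]
width: 0.34
gripper_force: 30.0
t: 31.7
tcp_pos: [623.3, -213.7, 196.6]
eef_rot: [-179.9, -0.0, 88.6]
force: [-0.3, -0.3, -0.8]
width: 0.999
gripper_force: 0.0
pos [ 623.4 -213.8  196.7] rot [-1.7987e+02 -4.0000e-02  8.8590e+01] turn tool yaw rad 0.1291, then shift x 90.9 y -182.9 z 146.7 w 1.003 gf 0.0 F [-1.3 -0.2 -0.3] t 31.8
```

```bash
cat >> h.py <<'E'
def check(L):
    im=vision.capture("side");m=(mask(im)>0).astype(np.uint8)
    m=cv2.morphologyEx(m,cv2.MORPH_CLOSE,np.ones((9,9)));m=cv2.resize(m,None,fx=4,fy=4,interpolation=cv2.INTER_NEAREST)
    H=[hullpx("side",[x,y,0,np.radians(w)]) for x,y,w in L]
    for l,h in zip(L,H): print(l,"side fill %.3f"%((h&m).sum()/h.sum()))
E
python3 -c "
from h import *
check([(453,69,8.2),(432.6,-236.5,-26.5),(446.5,221.7,19.3)])
goto(453,69,50,98.2)"
```

```text
(453, 69, 8.2) side fill 0.959
(432.6, -236.5, -26.5) side fill 0.953
(446.5, 221.7, 19.3) side fill 0.950
pos [ 623.6 -213.9  196.9] rot [-1.7989e+02 -4.0000e-02  8.8590e+01] turn tool yaw rad -0.1677, then shift x 304.3 y -128.5 z 146.9 w 1.003 gf 0.0 F [-0.4 -0.6 -0.7] t 31.9
```

```bash

python3 -m jog '[{"translation":[0,0,0],"yaw":-0.1677},{"translation":[38,-16,0],"yaw":0},{"translation":[38,-16,0],"yaw":0},{"translation":[38,-16,0],"yaw":0},{"translation":[38,-16,0],"yaw":0},{"translation":[38,-16,0],"yaw":0},{"translation":[38,-16,0],"yaw":0},{"translation":[38,-16,0],"yaw":0},{"translation":[38,-16,0],"yaw":0},{"translation":[0,0,30],"yaw":0},{"translation":[0,0,27],"yaw":0},{"translation":[0,0,0],"yaw":0}]'
python3 -c "
from h import *
check([(453,69,8.2)])
goto(453,69,51,98.2)"
```

```text
t: 33.35
tcp_pos: [452.5, 68.5, 139.5]
eef_rot: [-179.7, -0.0, 98.2]
force: [0.7, 0.3, 0.6]
width: 0.999
gripper_force: 0.0
(453, 69, 8.2) side fill 0.961
pos [453.5  68.5 140.6] rot [-179.86   -0.     98.2 ] turn tool yaw rad 0.0000, then shift x 0.6 y -0.4 z 89.6 w 1.001 gf 0.0 F [-0.3  0.8 -0.3] t 33.4
```

```bash

python3 -m jog '[{"translation":[0.5,0,30],"yaw":0},{"translation":[0,0,25],"yaw":0},{"translation":[0,0,20],"yaw":0},{"translation":[0,0,14],"yaw":0},{"translation":[0,0,0],"yaw":0},{"translation":[0,0,0],"yaw":0}]'
python3 -m jog '[{"translation":[0,0,0],"yaw":0},{"translation":[0,0,0],"yaw":0},{"translation":[0,0,0],"yaw":0},{"translation":[0,0,0],"yaw":0}]' 1
python3 -m jog '[{"translation":[0,0,-15],"yaw":0},{"translation":[0,0,-30],"yaw":0},{"translation":[0,0,-40],"yaw":0},{"translation":[0,0,-25],"yaw":0},{"translation":[0,0,0],"yaw":0},{"translation":[0,0,0],"yaw":0}]'
python3 -c "
from h import *
goto(626.3,-128,58,88.6)"
```

```text
t: 34.15
tcp_pos: [454.6, 69.1, 52.9]
eef_rot: [179.9, 0.0, 98.2]
force: [-0.3, 0.3, 0.0]
width: 1.004
gripper_force: 0.0
t: 34.65
tcp_pos: [454.2, 69.1, 52.4]
eef_rot: [180.0, 0.0, 98.2]
force: [0.8, -1.2, 3.5]
width: 0.681
gripper_force: 30.0
t: 35.4
tcp_pos: [453.3, 69.0, 161.6]
eef_rot: [-179.9, -0.0, 98.2]
force: [-0.2, 0.2, -3.7]
width: 0.683
gripper_force: 30.0
pos [453.3  69.  161.6] rot [-179.94   -0.     98.2 ] turn tool yaw rad 0.1675, then shift x -192.7 y 177.7 z 103.6 w 0.683 gf 30.0 F [-0.2  0.2 -3.7] t 35.4
```

```bash

python3 -m jog '[{"translation":[0,0,0],"yaw":0.1675},{"translation":[-25,23,0],"yaw":0},{"translation":[-35,32,0],"yaw":0},{"translation":[-42,39,0],"yaw":0},{"translation":[-42,39,0],"yaw":0},{"translation":[-30,27,0],"yaw":0},{"translation":[-18.7,17.7,0],"yaw":0},{"translation":[0,0,0],"yaw":0},{"translation":[0,0,25],"yaw":0},{"translation":[0,0,20],"yaw":0},{"translation":[0,0,0],"yaw":0},{"translation":[0,0,0],"yaw":0}]'
python3 -c "
from h import *
goto(626.3,-128,61,88.6)"
```

```text
t: 36.9
tcp_pos: [627.0, -127.6, 117.3]
eef_rot: [-180.0, -0.0, 88.6]
force: [0.0, -0.5, -2.9]
width: 0.68
gripper_force: 30.0
pos [ 627.  -127.6  117.3] rot [-179.99   -0.     88.62] turn tool yaw rad 0.0004, then shift x -0.4 y -0.7 z 56.3 w 0.680 gf 30.0 F [ 0.  -0.5 -2.9] t 36.9
```

```bash

python3 -m jog '[{"translation":[0,-0.7,20],"yaw":0},{"translation":[0,0,12],"yaw":0},{"translation":[0,0,9],"yaw":0},{"translation":[0,0,7],"yaw":0},{"translation":[0,0,5],"yaw":0},{"translation":[0,0,3],"yaw":0},{"translation":[0,0,0],"yaw":0},{"translation":[0,0,0],"yaw":0}]'
python3 -m jog '[{"translation":[0,0,0.5],"yaw":0},{"translation":[0,0,0],"yaw":0}]'
python3 -m jog '[{"translation":[0,0,0],"yaw":0},{"translation":[0,0,0],"yaw":0},{"translation":[0,0,0],"yaw":0},{"translation":[0,0,-30],"yaw":0},{"translation":[0,0,-40],"yaw":0},{"translation":[0,0,-50],"yaw":0},{"translation":[-45,0,-10],"yaw":0},{"translation":[-43,0,0],"yaw":0},{"translation":[0,0,0],"yaw":0},{"translation":[0,0,0],"yaw":0}]' -1
python3 -c "
from h import *
check([(432.6,-236.5,-26.5),(446.5,221.7,19.3)])
goto(624,-215,118,88.6)"
```

```text
t: 37.9
tcp_pos: [626.5, -128.0, 61.5]
eef_rot: [180.0, 0.0, 88.6]
force: [-0.0, 0.4, -2.6]
width: 0.684
gripper_force: 30.0
t: 38.15
tcp_pos: [626.3, -127.9, 60.8]
eef_rot: [180.0, 0.0, 88.6]
force: [0.1, -0.6, -2.8]
width: 0.678
gripper_force: 30.0
t: 39.4
tcp_pos: [623.8, -215.5, 190.4]
eef_rot: [-180.0, -0.0, 88.6]
force: [0.6, 0.4, -0.2]
width: 0.997
gripper_force: 0.0
(432.6, -236.5, -26.5) side fill 0.953
(446.5, 221.7, 19.3) side fill 0.948
pos [ 623.9 -215.   190.4] rot [-1.7996e+02 -3.0000e-02  8.8620e+01] turn tool yaw rad 0.0004, then shift x 0.0 y 0.1 z 72.4 w 0.999 gf 0.0 F [-0.   0.1 -0.3] t 39.5
```

```bash

python3 -m jog '[{"translation":[0,0,25],"yaw":0},{"translation":[0,0,25],"yaw":0},{"translation":[0,0,15],"yaw":0},{"translation":[0,0,7],"yaw":0},{"translation":[0,0,0],"yaw":0}]'
python3 -m jog '[{"translation":[0,0,0],"yaw":0},{"translation":[0,0,0],"yaw":0},{"translation":[0,0,0],"yaw":0},{"translation":[0,0,0],"yaw":0},{"translation":[0,0,0],"yaw":0},{"translation":[0,0,0],"yaw":0},{"translation":[0,0,0],"yaw":0},{"translation":[0,0,0],"yaw":0}]' 1
python3 -m jog '[{"translation":[4,0,0],"yaw":0},{"translation":[9,0,0],"yaw":0},{"translation":[12,0,0],"yaw":0},{"translation":[12,0,0],"yaw":0},{"translation":[12,0,0],"yaw":0},{"translation":[12,0,0],"yaw":0},{"translation":[12,0,0],"yaw":0},{"translation":[12,0,0],"yaw":0},{"translation":[12,0,0],"yaw":0},{"translation":[12,0,0],"yaw":0},{"translation":[9,0,0],"yaw":0},{"translation":[0,0,0],"yaw":0}]'
python3 -m jog '[{"translation":[6,0,0],"yaw":0},{"translation":[3,0,0],"yaw":0},{"translation":[0,0,0],"yaw":0}]'
python3 -m jog '[{"translation":[-4,0,0],"yaw":0},{"translation":[-10,0,0],"yaw":0},{"translation":[-14,0,0],"yaw":0},{"translation":[-14,0,0],"yaw":0},{"translation":[-14,0,0],"yaw":0},{"translation":[-14,0,0],"yaw":0},{"translation":[-14,0,0],"yaw":0},{"translation":[-14,0,0],"yaw":0},{"translation":[-12,0,0],"yaw":0},{"translation":[-8,0,0],"yaw":0},{"translation":[-6,0,0],"yaw":0},{"translation":[0,0,0],"yaw":0}]'
python3 -m jog '[{"translation":[-2,0,0],"yaw":0},{"translation":[0,0,0],"yaw":0}]'
```

```text
t: 40.08
tcp_pos: [624.2, -215.5, 118.6]
eef_rot: [-180.0, -0.0, 88.6]
force: [0.0, -0.1, 0.2]
width: 0.999
gripper_force: 0.0
t: 41.08
tcp_pos: [623.8, -215.9, 118.7]
eef_rot: [-180.0, -0.0, 88.6]
force: [-3.6, 0.1, 1.7]
width: 0.341
gripper_force: 30.0
t: 42.58
tcp_pos: [626.9, -96.4, 118.6]
eef_rot: [-180.0, -0.1, 88.6]
force: [-1.5, 1.0, 1.7]
width: 0.341
gripper_force: 30.0
t: 42.95
tcp_pos: [627.1, -88.9, 118.6]
eef_rot: [-180.0, 0.0, 88.6]
force: [-3.5, -2.7, 1.8]
width: 0.339
gripper_force: 30.0
t: 44.45
tcp_pos: [623.8, -214.5, 118.6]
eef_rot: [-180.0, 0.1, 88.6]
force: [-5.4, -1.8, 2.4]
width: 0.338
gripper_force: 30.0
t: 44.7
tcp_pos: [623.7, -215.7, 118.6]
eef_rot: [-180.0, 0.0, 88.6]
force: [-6.1, 0.3, 2.8]
width: 0.34
gripper_force: 30.0
```

```bash

python3 -m jog '[{"translation":[0,0,0],"yaw":0},{"translation":[0,0,0],"yaw":0},{"translation":[0,0,0],"yaw":0},{"translation":[0,0,0],"yaw":0},{"translation":[0,0,-30],"yaw":0},{"translation":[0,0,-45],"yaw":0},{"translation":[0,0,-5],"yaw":0},{"translation":[0,0,0],"yaw":0},{"translation":[0,0,0],"yaw":0}]' -1
python3 -c "
from h import *
check([(432.6,-236.5,-26.5),(446.5,221.7,19.3)])
goto(432.6,-236.5,51,63.5)"
```

```text
t: 45.82
tcp_pos: [623.3, -214.5, 197.2]
eef_rot: [-179.9, -0.0, 88.6]
force: [0.1, 0.5, 0.0]
width: 1.002
gripper_force: 0.0
(432.6, -236.5, -26.5) side fill 0.953
(446.5, 221.7, 19.3) side fill 0.947
pos [ 623.3 -214.6  197.1] rot [-1.7986e+02 -5.0000e-02  8.8600e+01] turn tool yaw rad 0.4381, then shift x -104.7 y -160.9 z 146.1 w 0.996 gf 0.0 F [0.7 1.4 0.9] t 45.9
```

```bash

python3 -m jog '[{"translation":[0,0,0],"yaw":0.146},{"translation":[0,0,0],"yaw":0.146},{"translation":[0,0,0],"yaw":0.146},{"translation":[-20.9,-32.2,0],"yaw":0},{"translation":[-20.9,-32.2,0],"yaw":0},{"translation":[-20.9,-32.2,0],"yaw":0},{"translation":[-20.9,-32.2,0],"yaw":0},{"translation":[-20.9,-32.2,0],"yaw":0},{"translation":[0,0,30],"yaw":0},{"translation":[0,0,27],"yaw":0},{"translation":[0,0,0],"yaw":0},{"translation":[0,0,0],"yaw":0}]'
python3 -c "
from h import *
check([(432.6,-236.5,-26.5)])
goto(432.6,-236.5,51,63.5)"
```

```text
t: 47.38
tcp_pos: [433.7, -236.7, 141.9]
eef_rot: [-180.0, -0.0, 63.5]
force: [-0.6, -0.1, 0.1]
width: 1.002
gripper_force: 0.0
(432.6, -236.5, -26.5) side fill 0.973
pos [ 434.  -236.8  142.3] rot [179.95   0.    63.52] turn tool yaw rad 0.0003, then shift x -0.3 y -1.3 z 91.3 w 0.997 gf 0.0 F [ 0.3 -0.6 -0.1] t 47.4
```

```bash

python3 -m jog '[{"translation":[-0.3,-1.3,30],"yaw":0},{"translation":[0,0,25],"yaw":0},{"translation":[0,0,20],"yaw":0},{"translation":[0,0,15],"yaw":0},{"translation":[0,0,0],"yaw":0},{"translation":[0,0,0],"yaw":0}]'
python3 -m jog '[{"translation":[0,0,0],"yaw":0},{"translation":[0,0,0],"yaw":0},{"translation":[0,0,0],"yaw":0},{"translation":[0,0,0],"yaw":0}]' 1
python3 -m jog '[{"translation":[0,0,-15],"yaw":0},{"translation":[0,0,-30],"yaw":0},{"translation":[0,0,-40],"yaw":0},{"translation":[0,0,-25],"yaw":0},{"translation":[0,0,0],"yaw":-0.146},{"translation":[0,0,0],"yaw":-0.146},{"translation":[0,0,0],"yaw":-0.146},{"translation":[0,0,0],"yaw":0},{"translation":[0,0,0],"yaw":0}]'
python3 -c "
from h import *
goto(626.3,-127,61,88.6)"
```

```text
t: 48.18
tcp_pos: [432.7, -236.5, 52.3]
eef_rot: [179.9, 0.0, 63.5]
force: [0.0, -0.0, -0.1]
width: 0.999
gripper_force: 0.0
t: 48.68
tcp_pos: [432.4, -236.4, 51.9]
eef_rot: [180.0, 0.0, 63.5]
force: [-0.0, -0.2, 3.0]
width: 0.683
gripper_force: 30.0
t: 49.8
tcp_pos: [432.0, -236.2, 161.9]
eef_rot: [-180.0, -0.0, 88.4]
force: [-0.1, -0.7, -3.2]
width: 0.68
gripper_force: 30.0
pos [ 432.  -236.2  161.9] rot [-180.     -0.     88.44] turn tool yaw rad -0.0028, then shift x 113.9 y 191.6 z 100.9 w 0.680 gf 30.0 F [-0.1 -0.7 -3.2] t 49.8
```

```bash

python3 -m jog '[{"translation":[30,20,0],"yaw":-0.003},{"translation":[42,30,0],"yaw":0},{"translation":[42,30,0],"yaw":0},{"translation":[0,42,0],"yaw":0},{"translation":[0,42,0],"yaw":0},{"translation":[0,27.6,0],"yaw":0},{"translation":[0,0,0],"yaw":0},{"translation":[0,0,25],"yaw":0},{"translation":[0,0,20],"yaw":0},{"translation":[0,0,0],"yaw":0},{"translation":[0,0,0],"yaw":0}]'
python3 -c "
from h import *
goto(626.3,-127,61,88.6)"
```

```text
t: 51.18
tcp_pos: [626.2, -126.6, 117.1]
eef_rot: [180.0, 0.0, 88.8]
force: [0.1, -0.6, -2.7]
width: 0.682
gripper_force: 30.0
pos [ 626.2 -126.6  117.1] rot [179.99   0.    88.75] turn tool yaw rad 0.0026, then shift x -0.4 y 0.1 z 56.1 w 0.682 gf 30.0 F [ 0.1 -0.6 -2.7] t 51.2
```

```bash

python3 -m jog '[{"translation":[-1,0,20],"yaw":0.0026},{"translation":[0,0,12],"yaw":0},{"translation":[0,0,9],"yaw":0},{"translation":[0,0,7],"yaw":0},{"translation":[0,0,5],"yaw":0},{"translation":[0,0,3],"yaw":0},{"translation":[0,0,0],"yaw":0},{"translation":[0,0,0],"yaw":0}]'
python3 -m jog '[{"translation":[0,0,0.5],"yaw":0},{"translation":[0,0,0],"yaw":0}]'
python3 -m jog '[{"translation":[0,0,0],"yaw":0},{"translation":[0,0,0],"yaw":0},{"translation":[0,0,0],"yaw":0},{"translation":[0,0,-30],"yaw":0},{"translation":[0,0,-40],"yaw":0},{"translation":[0,0,-50],"yaw":0},{"translation":[-45,0,-10],"yaw":0},{"translation":[-43.5,0,0],"yaw":0},{"translation":[0,0,0],"yaw":0},{"translation":[0,0,0],"yaw":0}]' -1
python3 -c "
from h import *
check([(446.5,221.7,19.3)])
goto(624,-215,118,88.6)"
```

```text
t: 52.18
tcp_pos: [626.4, -127.5, 61.0]
eef_rot: [180.0, 0.0, 88.6]
force: [-0.4, 0.8, -2.4]
width: 0.685
gripper_force: 30.0
t: 52.42
tcp_pos: [626.3, -127.5, 60.3]
eef_rot: [180.0, 0.0, 88.6]
force: [0.5, -0.1, -2.6]
width: 0.681
gripper_force: 30.0
t: 53.68
tcp_pos: [623.8, -215.5, 189.9]
eef_rot: [-180.0, -0.0, 88.6]
force: [-0.6, -0.1, -0.2]
width: 0.999
gripper_force: 0.0
(446.5, 221.7, 19.3) side fill 0.948
pos [ 623.9 -215.   189.9] rot [-1.7996e+02 -3.0000e-02  8.8650e+01] turn tool yaw rad 0.0008, then shift x 0.0 y 0.1 z 71.9 w 0.997 gf 0.0 F [0.1 0.2 0.8] t 53.7
```

Third push: 3 × 80 mm leaves about 10 mm to the stop, so the same stroke applies.

```bash

python3 -m jog '[{"translation":[0,0,25],"yaw":0},{"translation":[0,0,25],"yaw":0},{"translation":[0,0,15],"yaw":0},{"translation":[0,0,7],"yaw":0},{"translation":[0,0,0],"yaw":0}]'
python3 -m jog '[{"translation":[0,0,0],"yaw":0},{"translation":[0,0,0],"yaw":0},{"translation":[0,0,0],"yaw":0},{"translation":[0,0,0],"yaw":0},{"translation":[0,0,0],"yaw":0},{"translation":[0,0,0],"yaw":0},{"translation":[0,0,0],"yaw":0},{"translation":[0,0,0],"yaw":0}]' 1
python3 -m jog '[{"translation":[4,0,0],"yaw":0},{"translation":[9,0,0],"yaw":0},{"translation":[12,0,0],"yaw":0},{"translation":[12,0,0],"yaw":0},{"translation":[12,0,0],"yaw":0},{"translation":[12,0,0],"yaw":0},{"translation":[12,0,0],"yaw":0},{"translation":[12,0,0],"yaw":0},{"translation":[12,0,0],"yaw":0},{"translation":[12,0,0],"yaw":0},{"translation":[9,0,0],"yaw":0},{"translation":[0,0,0],"yaw":0}]'
python3 -m jog '[{"translation":[5,0,0],"yaw":0},{"translation":[3,0,0],"yaw":0},{"translation":[0,0,0],"yaw":0}]'
python3 -m jog '[{"translation":[-4,0,0],"yaw":0},{"translation":[-10,0,0],"yaw":0},{"translation":[-14,0,0],"yaw":0},{"translation":[-14,0,0],"yaw":0},{"translation":[-14,0,0],"yaw":0},{"translation":[-14,0,0],"yaw":0},{"translation":[-14,0,0],"yaw":0},{"translation":[-14,0,0],"yaw":0},{"translation":[-12,0,0],"yaw":0},{"translation":[-8,0,0],"yaw":0},{"translation":[-6,0,0],"yaw":0},{"translation":[0,0,0],"yaw":0}]'
python3 -m jog '[{"translation":[-1,0,0],"yaw":0},{"translation":[0,0,0],"yaw":0}]'
python3 -m jog '[{"translation":[0,0,0],"yaw":0},{"translation":[0,0,0],"yaw":0},{"translation":[0,0,0],"yaw":0},{"translation":[0,0,0],"yaw":0},{"translation":[0,0,-30],"yaw":0},{"translation":[0,0,-45],"yaw":0},{"translation":[0,0,-5],"yaw":0},{"translation":[0,0,0],"yaw":0},{"translation":[0,0,0],"yaw":0}]' -1
python3 -c "
from h import *
check([(446.5,221.7,19.3)])
goto(446.5,221.7,51,109.3)
im=cv2.resize(vision.capture('side')[110:270,160:380],(800,582),interpolation=cv2.INTER_CUBIC);cv2.imwrite('pics/s4.png',cv2.convertScaleAbs(im,alpha=1.4,beta=10))"
```

```text
t: 54.35
tcp_pos: [624.2, -215.6, 118.1]
eef_rot: [-180.0, -0.0, 88.7]
force: [-0.1, 1.1, 0.3]
width: 1.003
gripper_force: 0.0
t: 55.35
tcp_pos: [623.7, -215.9, 118.1]
eef_rot: [-180.0, -0.0, 88.6]
force: [-2.1, 0.4, 2.0]
width: 0.339
gripper_force: 30.0
t: 56.85
tcp_pos: [626.9, -96.8, 118.1]
eef_rot: [-180.0, -0.0, 88.7]
force: [-2.2, -1.1, 1.7]
width: 0.336
gripper_force: 30.0
t: 57.22
tcp_pos: [627.1, -89.9, 118.2]
eef_rot: [180.0, 0.0, 88.6]
force: [-2.8, -3.7, 1.1]
width: 0.342
gripper_force: 30.0
t: 58.72
tcp_pos: [623.8, -215.3, 118.1]
eef_rot: [-180.0, 0.1, 88.6]
force: [-5.9, -1.5, 2.6]
width: 0.339
gripper_force: 30.0
t: 58.98
tcp_pos: [623.8, -215.5, 118.2]
eef_rot: [-180.0, 0.0, 88.6]
force: [-4.3, -0.4, 4.1]
width: 0.339
gripper_force: 30.0
t: 60.1
tcp_pos: [623.3, -214.6, 196.6]
eef_rot: [-179.9, -0.0, 88.6]
force: [0.2, -0.3, -0.5]
width: 0.999
gripper_force: 0.0
(446.5, 221.7, 19.3) side fill 0.948
pos [ 623.3 -214.6  196.6] rot [-1.7986e+02 -5.0000e-02  8.8620e+01] turn tool yaw rad -0.3609, then shift x 470.2 y -22.6 z 145.6 w 1.003 gf 0.0 F [-0.2  0.4 -0.9] t 60.1
```

View pics/s4.png

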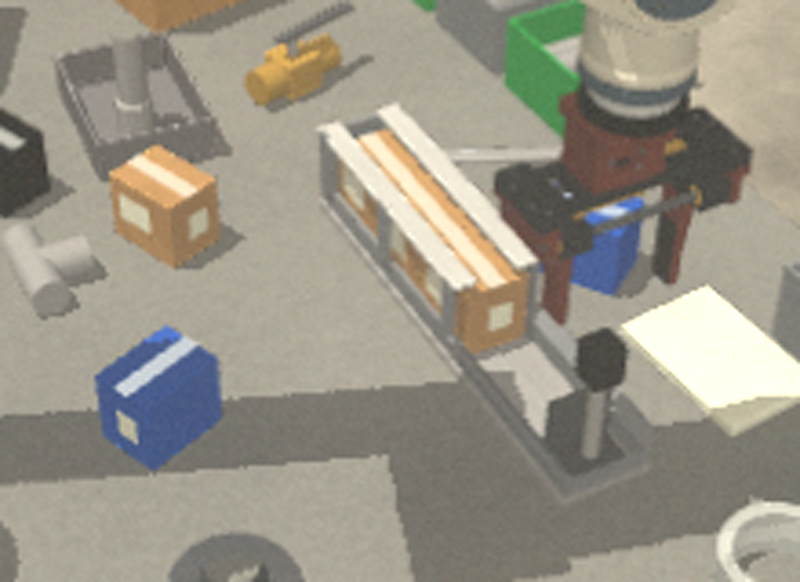

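Three cartons stand in a tight row under the hood, front carton around (490,305). The follower is back at (600,360), and the fourth carton is untouched at (165,205).

```bash

python3 -m jog '[{"translation":[0,0,0],"yaw":-0.1805},{"translation":[0,0,0],"yaw":-0.1805},{"translation":[30,-2,0],"yaw":0},{"translation":[45,-2,0],"yaw":0},{"translation":[45,-2,0],"yaw":0},{"translation":[45,-2,0],"yaw":0},{"translation":[45,-2,0],"yaw":0},{"translation":[45,-2,0],"yaw":0},{"translation":[45,-2,0],"yaw":0},{"translation":[45,-2,0],"yaw":0},{"translation":[45,-2,0],"yaw":0},{"translation":[45,-3,0],"yaw":0}]'
python3 -m jog '[{"translation":[35,-1.6,0],"yaw":0},{"translation":[0,0,0],"yaw":0},{"translation":[0,0,30],"yaw":0},{"translation":[0,0,27],"yaw":0},{"translation":[0,0,0],"yaw":0},{"translation":[0,0,0],"yaw":0}]'
python3 -c "
from h import *
check([(446.5,221.7,19.3)])
goto(446.5,221.7,51,109.3)"
```

```text
t: 61.7
tcp_pos: [459.6, 189.8, 197.6]
eef_rot: [-180.0, 0.0, 109.3]
force: [0.5, 0.8, 0.1]
width: 1.005
gripper_force: 0.0
t: 62.45
tcp_pos: [448.0, 220.7, 141.6]
eef_rot: [180.0, 0.0, 109.3]
force: [-0.5, 0.0, -0.3]
width: 0.998
gripper_force: 0.0
(446.5, 221.7, 19.3) side fill 0.961
pos [448.2 220.9 142. ] rot [179.93  -0.   109.27] turn tool yaw rad -0.0005, then shift x 1.3 y -1.3 z 91.0 w 1.003 gf 0.0 F [-0.1  0.4  0.7] t 62.5
```

```bash

python3 -m jog '[{"translation":[1.3,-1,30],"yaw":0},{"translation":[0,0,25],"yaw":0},{"translation":[0,0,20],"yaw":0},{"translation":[0,0,15],"yaw":0},{"translation":[0,0,0],"yaw":0},{"translation":[0,0,0],"yaw":0}]'
python3 -m jog '[{"translation":[0,0,0],"yaw":0},{"translation":[0,0,0],"yaw":0},{"translation":[0,0,0],"yaw":0},{"translation":[0,0,0],"yaw":0}]' 1
python3 -m jog '[{"translation":[0,0,-15],"yaw":0},{"translation":[0,0,-30],"yaw":0},{"translation":[0,0,-40],"yaw":0},{"translation":[0,0,-30],"yaw":0},{"translation":[0,0,0],"yaw":0.1205},{"translation":[0,0,0],"yaw":0.1205},{"translation":[0,0,0],"yaw":0.12},{"translation":[0,0,0],"yaw":0},{"translation":[0,0,0],"yaw":0}]'
python3 -c "
from h import *
goto(626.3,-128,61,88.6)"
```

```text
t: 63.25
tcp_pos: [446.6, 222.3, 51.9]
eef_rot: [179.9, -0.0, 109.3]
force: [1.1, 0.6, -0.2]
width: 1.002
gripper_force: 0.0
t: 63.75
tcp_pos: [446.4, 222.2, 51.5]
eef_rot: [179.9, -0.0, 109.3]
force: [1.2, -0.4, 3.1]
width: 0.679
gripper_force: 30.0
t: 64.88
tcp_pos: [445.8, 221.9, 166.4]
eef_rot: [-180.0, 0.0, 88.8]
force: [0.2, 0.3, -3.0]
width: 0.68
gripper_force: 30.0
pos [445.8 221.9 166.4] rot [-1.7999e+02  1.0000e-02  8.8760e+01] turn tool yaw rad 0.0027, then shift x -345.4 y 189.0 z 105.4 w 0.680 gf 30.0 F [ 0.2  0.3 -3. ] t 64.9
```

```bash

python3 -m jog '[{"translation":[-25.4,14,0],"yaw":0.0027},{"translation":[-40,22,0],"yaw":0},{"translation":[-42,23,0],"yaw":0},{"translation":[-42,23,0],"yaw":0},{"translation":[-42,23,0],"yaw":0},{"translation":[-42,23,0],"yaw":0},{"translation":[-42,23,0],"yaw":0},{"translation":[-40,22,0],"yaw":0},{"translation":[-30,16,0],"yaw":0},{"translation":[0,0,0],"yaw":0}]'
python3 -m jog '[{"translation":[0,0,25],"yaw":0},{"translation":[0,0,25],"yaw":0},{"translation":[0,0,0],"yaw":0},{"translation":[0,0,0],"yaw":0}]'
python3 -c "
from h import *
goto(626.3,-128,61,88.6)"
```

```text
t: 66.12
tcp_pos: [626.5, -130.4, 166.0]
eef_rot: [180.0, 0.0, 88.4]
force: [-0.1, 0.2, -2.9]
width: 0.68
gripper_force: 30.0
t: 66.62
tcp_pos: [626.0, -127.7, 116.9]
eef_rot: [180.0, -0.0, 88.5]
force: [0.6, 0.1, -2.9]
width: 0.685
gripper_force: 30.0
pos [ 626.  -127.7  116.9] rot [179.98  -0.    88.52] turn tool yaw rad -0.0013, then shift x -0.3 y 0.3 z 55.9 w 0.685 gf 30.0 F [ 0.6  0.1 -2.9] t 66.6
```

```bash

python3 -m jog '[{"translation":[0,0.3,20],"yaw":0},{"translation":[0,0,12],"yaw":0},{"translation":[0,0,9],"yaw":0},{"translation":[0,0,7],"yaw":0},{"translation":[0,0,5],"yaw":0},{"translation":[0,0,3],"yaw":0},{"translation":[0,0,0],"yaw":0},{"translation":[0,0,0],"yaw":0}]'
python3 -m jog '[{"translation":[0,0,0.5],"yaw":0},{"translation":[0,0,0],"yaw":0}]'
python3 -m jog '[{"translation":[0,0,0],"yaw":0},{"translation":[0,0,0],"yaw":0},{"translation":[0,0,0],"yaw":0},{"translation":[0,0,-30],"yaw":0},{"translation":[0,0,-40],"yaw":0},{"translation":[0,0,-50],"yaw":0},{"translation":[-45,0,-10],"yaw":0},{"translation":[-43,0,0],"yaw":0},{"translation":[0,0,0],"yaw":0},{"translation":[0,0,0],"yaw":0}]' -1
python3 -m jog '[{"translation":[0,0,25],"yaw":0},{"translation":[0,0,25],"yaw":0},{"translation":[0,0,15],"yaw":0},{"translation":[0,0,7],"yaw":0},{"translation":[0,0,0],"yaw":0}]'

```

```text
t: 67.62
tcp_pos: [626.3, -128.3, 60.5]
eef_rot: [180.0, 0.0, 88.5]
force: [0.4, -0.2, -2.9]
width: 0.679
gripper_force: 30.0
t: 67.88
tcp_pos: [626.1, -128.3, 59.8]
eef_rot: [180.0, 0.0, 88.5]
force: [-0.4, -0.4, -2.7]
width: 0.682
gripper_force: 30.0
t: 69.12
tcp_pos: [623.4, -215.8, 189.4]
eef_rot: [-180.0, -0.0, 88.4]
force: [-0.3, 0.0, 0.8]
width: 1.002
gripper_force: 0.0
t: 69.75
tcp_pos: [623.8, -215.8, 117.5]
eef_rot: [-180.0, -0.0, 88.5]
force: [-0.7, 1.1, -1.1]
width: 1.001
gripper_force: 0.0
```

```bash

python3 -m jog '[{"translation":[0,0,0],"yaw":0},{"translation":[0,0,0],"yaw":0},{"translation":[0,0,0],"yaw":0},{"translation":[0,0,0],"yaw":0},{"translation":[0,0,0],"yaw":0},{"translation":[0,0,0],"yaw":0},{"translation":[0,0,0],"yaw":0},{"translation":[0,0,0],"yaw":0}]' 1
python3 -m jog '[{"translation":[4,0,0],"yaw":0},{"translation":[9,0,0],"yaw":0},{"translation":[11,0,0],"yaw":0},{"translation":[11,0,0],"yaw":0},{"translation":[8,0,0],"yaw":0},{"translation":[5,0,0],"yaw":0},{"translation":[0,0,0],"yaw":0}]'
python3 -m jog '[{"translation":[3,0,0],"yaw":0},{"translation":[2,0,0],"yaw":0},{"translation":[0,0,0],"yaw":0}]'
python3 -m jog '[{"translation":[3,0,0],"yaw":0},{"translation":[0,0,0],"yaw":0}]'
python3 -m jog '[{"translation":[2,0,0],"yaw":0},{"translation":[0,0,0],"yaw":0}]'
python3 -m jog '[{"translation":[2,0,0],"yaw":0},{"translation":[0,0,0],"yaw":0}]'
```

```text
t: 70.75
tcp_pos: [623.7, -216.2, 117.7]
eef_rot: [-180.0, 0.0, 88.5]
force: [0.1, 0.1, 0.6]
width: 0.341
gripper_force: 30.0
t: 71.62
tcp_pos: [625.0, -167.8, 117.7]
eef_rot: [-180.0, 0.0, 88.5]
force: [-1.1, -2.7, -2.2]
width: 0.336
gripper_force: 30.0
t: 72.0
tcp_pos: [625.1, -163.8, 117.7]
eef_rot: [180.0, 0.1, 88.5]
force: [-0.5, -7.1, -1.0]
width: 0.337
gripper_force: 30.0
t: 72.25
tcp_pos: [625.2, -160.8, 117.7]
eef_rot: [180.0, 0.1, 88.5]
force: [-0.8, -7.3, -1.3]
width: 0.34
gripper_force: 30.0
t: 72.5
tcp_pos: [625.2, -158.9, 117.7]
eef_rot: [180.0, 0.1, 88.5]
force: [-1.1, -8.4, -0.9]
width: 0.335
gripper_force: 30.0
t: 72.75
tcp_pos: [625.2, -158.6, 117.7]
eef_rot: [180.0, 0.2, 88.5]
force: [-0.0, -16.2, -1.9]
width: 0.337
gripper_force: 30.0
```

```bash

python3 -m jog '[{"translation":[1.5,0,0],"yaw":0},{"translation":[0,0,0],"yaw":0},{"translation":[0,0,0],"yaw":0}]'
python3 -m jog '[{"translation":[1,0,0],"yaw":0},{"translation":[0,0,0],"yaw":0},{"translation":[0,0,0],"yaw":0}]'
python3 -m jog '[{"translation":[-1.5,0,0],"yaw":0},{"translation":[0,0,0],"yaw":0},{"translation":[0,0,0],"yaw":0}]'
```

```text
t: 73.12
tcp_pos: [625.2, -158.4, 117.7]
eef_rot: [180.0, 0.3, 88.5]
force: [-2.4, -21.2, -3.0]
width: 0.34
gripper_force: 30.0
t: 73.5
tcp_pos: [625.3, -158.2, 117.7]
eef_rot: [180.0, 0.4, 88.5]
force: [-1.1, -25.3, -3.8]
width: 0.339
gripper_force: 30.0
t: 73.88
tcp_pos: [625.2, -158.3, 117.7]
eef_rot: [180.0, 0.2, 88.5]
force: [-0.9, -18.2, -1.5]
width: 0.342
gripper_force: 30.0
```

Firm against the stop. I'll release, lift, move aside and check.

```bash

python3 -m jog '[{"translation":[-1.5,0,0],"yaw":0},{"translation":[0,0,0],"yaw":0}]'
python3 -m jog '[{"translation":[0,0,0],"yaw":0},{"translation":[0,0,0],"yaw":0},{"translation":[0,0,0],"yaw":0},{"translation":[0,0,0],"yaw":0},{"translation":[0,0,-30],"yaw":0},{"translation":[0,0,-45],"yaw":0},{"translation":[0,0,-45],"yaw":0},{"translation":[-40,-10,0],"yaw":0},{"translation":[-45,-10,0],"yaw":0},{"translation":[-45,-10,0],"yaw":0},{"translation":[-45,-10,0],"yaw":0},{"translation":[-45,-10,0],"yaw":0}]' -1
python3 -m jog '[{"translation":[-40,-20,0],"yaw":0},{"translation":[-40,-20,0],"yaw":0},{"translation":[-20,-20,0],"yaw":0},{"translation":[0,0,0],"yaw":0},{"translation":[0,0,0],"yaw":0}]'
python3 -c "
from h import *
s=vision.capture('side')[110:270,150:370];t=vision.capture('top')[110:230,140:360]
cv2.imwrite('pics/s5.png',cv2.convertScaleAbs(cv2.resize(s,(800,582),interpolation=cv2.INTER_CUBIC),alpha=1.4,beta=10))
cv2.imwrite('pics/t5.png',cv2.convertScaleAbs(cv2.resize(t,(800,436),interpolation=cv2.INTER_CUBIC),alpha=1.4,beta=10))"
```

```text
t: 74.12
tcp_pos: [625.2, -158.3, 117.7]
eef_rot: [180.0, 0.1, 88.5]
force: [-2.6, -11.7, -1.9]
width: 0.341
gripper_force: 30.0
t: 75.62
tcp_pos: [569.0, -376.5, 237.7]
eef_rot: [180.0, -0.0, 88.5]
force: [0.6, -0.5, -0.1]
width: 1.003
gripper_force: 0.0
t: 76.25
tcp_pos: [507.2, -473.1, 237.7]
eef_rot: [180.0, -0.0, 88.5]
force: [-1.1, 0.9, -0.9]
width: 1.001
gripper_force: 0.0
```

View pics/s5.png

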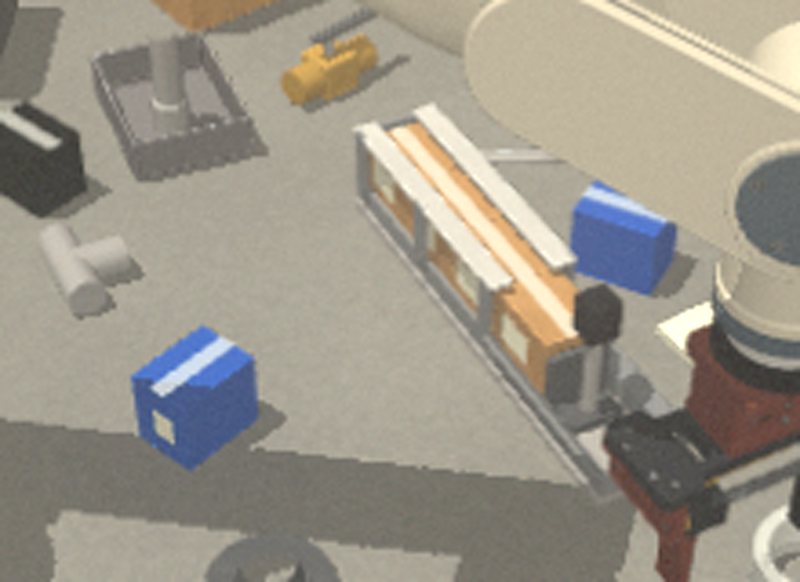

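View pics/t5.png

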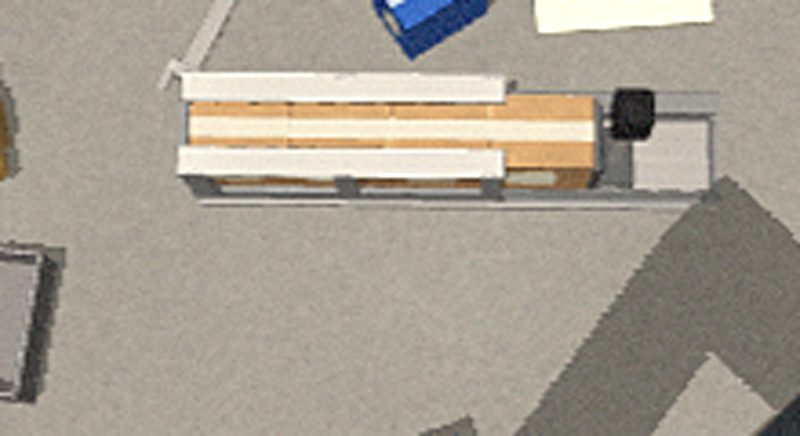

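The four cartons form one unbroken row from the end stop (x≈187) to x≈597 in the top crop. The follower stands against the last one, and the coupling stands in the tray. The job is done, so I'm handing it in.

```bash
python3 -c "
from rig import workorder
print(workorder.close_job())"
```

```text
the job is handed in; nothing more can be done
None
```

I stood the coupling in the tray, then pushed all four cartons home against the end stop in one tight row with the follower against the last one. The job is handed in; no verdict came back.

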